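# Load the lifting stage and ratchet it up four clicks

## Task

Lift the widest of the three round black specimen mounts without dropping it and set it upright, metal face up, in the middle of the lifting stage's round platform. Then take the stage lever's knob and turn the lever counter-clockwise (seen from above) exactly four clicks of its ratchet from where it stands, without going on past the fourth, and finish still holding the knob there. Leave the other things on the bench where they are.

Things in the scene. Friction and masses are not known exactly. Their poses are not given: they have to be found in the camera images.
- specimen: the specimen mount to load: the widest of three upright round black moulded discs on the bench to the robot's right, 40 mm in diameter and 22 mm high, about 50 g, with a 16 mm square of bright metal in its top face; the other two discs are 28 mm wide and 18 mm high. Origin at the centre of its underside, z up through the metal face
- stage: lifting stage, fixed to the bench: cream square base plate 200 x 200 x 14 mm, all else centred on its upright axis. Origin: centre of the plate's underside; z is the axis on which the lever turns. A sprung brass pawl on the plate's far left quarter rests between the upright pins (teeth) of the lever's disc, 0.16 rad apart, and lets them pass counter-clockwise only
- platform_top (a point): centre of the top face of the stage's flat round aluminium platform, 90 mm in diameter, on the stage's axis, between about 70 and 80 mm above the bench at the start; it rises about 3.2 mm with each click of the lever
- lever: ratchet lever: grey disc 154 mm wide, 18 to 24 mm above the bench, with a ring of steel pins, and a dark arm (top 33 mm above the bench) towards the robot with an upright black knob at its end. Origin on the stage's axis at bench height; turns about that axis. At the start it rests between two teeth, five or more clicks left. One click is 0.16 rad: 21 mm of knob travel
- knob (a point): centre of the top of the lever's knob, 100 mm above the bench at all times: upright cylinder 20 mm wide, grip from 53 to 100 mm, 130 mm from the stage's axis; it may turn in the fingers. Pushed, it resists with some 4 to 10 N as a tooth is climbed; at about 0.6 of a click the tooth passes, the push suddenly falls away (the click) and the lever springs on by itself to rest a full click on
- mount_a: one of the two smaller round black mounts (28 mm wide, 18 mm high), to be left alone; origin at the centre of its underside
- mount_b: the other smaller round black mount (28 mm wide, 18 mm high), to be left alone; origin at the centre of its underside
- ref_block: a loose square steel block, 45 x 45 x 12 mm, to be left alone; origin at the centre of its underside
- jar: an amber glass jar with a black cap, 60 mm wide, 85 mm high, to be left alone; origin at the centre of its underside
- dish: a small white dish, 90 mm wide, 22 mm high, to be left alone; origin at the centre of its underside
- loupe: a small upright magnifier, 42 mm wide, 38 mm high, to be left alone; origin at the centre of its underside
Not all that is in view belongs to the job. Leave any green or white look-alike of the specimen alone.

How it is judged:
By the outcome, as a careful person would: the job done as asked, in the order asked, and still so for the second after the job is handed in, while the arm keeps its last pose, push and grip.
It also fails if it takes over 64 s, if anything falls off the work surface, if the arm or the gripper's body presses on something with over 40 N, if the wrist force passes 120 N, or if a joint passes its speed limit or range.

## Robot

A 6-joint arm with a two-finger parallel gripper is mounted at the origin on the work surface. World frame = base frame: x ahead of the robot, y to its left, z up, the work surface at z = 0. Lengths are in mm, angles in rad, forces in N, time in s.
With the tool pointing down it reaches from about 275 to 825 mm from the base axis. Payload 4.9 kg.
Tool frame: the origin (TCP) lies at the very end of the fingers, on their centre line; the grasp point (between the pads) lies 19 mm behind it; z points along the fingers, y is the line along which they close (so a half turn about z gives the same grasp; the last joint's range is limited). The gripper opens to 85 mm and grips with 20 to 120 N. Pads are 22 mm wide; open, the fingers measure 114 mm over their backs; the gripper's body (76 mm by 85 mm) begins 54 mm behind the grasp point. The pads swing forward as they close: fully open they stand 13 mm farther back than shut.
Start: joints at [1.086, 0.326, -0.193, 1.052, 0, 1.437], TCP at [189.002, 516.524, 196.681] pointing down, gripper open.
Joint ranges: [-2.65, 2.65], [-0.97, 1.79], [-1.3, 1.35], [-1.93, 2.1], [-1.47, 1.37], [-3.14, 3.14]. Speed limits (rad/s): [2.57, 2.57, 3.14, 3.14, 3.14, 3.14].

## Interface

Orientations are given as a unit quaternion [w, x, y, z].
In Python, from bench import * gives the robot as it stands. The module is installed in compiled form; this text tells all that it offers. Calls block until the motion is done:
- move_ptp(position, orientation): joint-space move of the TCP to a pose.
- move_l(position, rot=None, feed=150): straight line of the TCP; rot=None keeps the orientation; feed is the mean speed in mm/s.
- set_joints(angles): joint-space move.
- release() and gripper_close(): open the fingers fully, or close them until they stop; the grip force is fixed at half the most.
- wait(seconds).
- inverse_kinematics(position, orientation): joint angles nearest the present ones, or None.
- observe(): the state.
- capture(name): name is "scene" or "top"; returns the picture (384x512x3 uint8, red, green, blue); there is no depth.
- calibration(name): a dict with "fx", "fy", "cx", "cy" (pixels), "k1" (the pictures are not rectified: a ray, as slopes to the right and down, at radius r is drawn at 1 + k1 r^2 times it, then the intrinsics apply), "world_from_camera" (4x4, takes a point from camera to world coordinates). Camera axes: x right, y down, z forward; pixel columns grow to the right and rows downward; lengths in mm; the calibration is good to about 2 mm. A picture is of the moment at which its call begins. calibration takes no time and is no camera call.
A pose or a line that the arm cannot do raises Unreachable and nothing moves.
- job_done(): hands the job in; it is judged then, once.
Trained networks look in the newest picture that a camera, given by its name, has taken for a name from the list of things; names that differ only in an ending like _2 or _b are one class to them, and where a whole thing is asked for, a point or a joint stands for the part that bears it (a point fixed in the world has none). Each returns a list of dicts, best first, with "confidence" (0 to 1); they miss things now and then, are a little off and sometimes report something else, mostly with a low value. They report only what shows in the picture. A call takes as long as a camera call. They do not tell look-alikes from the thing itself.
- recognise(camera, label): "box" ([left, top, right, bottom] in pixels, round what is visible of it).
The state is a dict: "time": time; "joint_positions": joint angles; "qd": joint speeds; "tau": joint torques, N m; "position": TCP position; "eef_rot": TCP orientation; "force": force on the tool from outside, world axes, zero at the start; "ft_torque": the same for the moment, N m; "grip_width": finger opening in mm; "finger_force": force on a finger pad.
Only numpy, scipy, OpenCV 4.12 (cv2) and the standard library are available. Lean on these libraries where they do the work, as an engineer would, in place of code of your own. Each camera call takes 0.05 s, during which the arm holds its last target. There are 200 camera calls.

## Working session

There is one attempt and no reset: what is moved stays moved. The work goes in short steps, each a Python script; the robot and the scene stay as the last script left them, time stands still between calls to the robot, and variables do not carry over. Pictures are saved under pics/ and viewed, at most 10 in all, crops included, and the job is handed in when it is done.

```bash
mkdir -p pics
cat > h.py <<'E'
from bench import *
import numpy as np, cv2
def ray(cam,u,v):
    c=calibration(cam); K=np.array([[c['fx'],0,c['cx']],[0,c['fy'],c['cy']],[0,0,1.]])
    p=cv2.undistortPoints(np.array([[[u,v]]],float),K,np.array([c['k1'],0,0,0.]))[0,0]
    T=np.array(c['world_from_camera']); d=T[:3,:3]@np.array([p[0],p[1],1]); return T[:3,3],d
def at_z(cam,u,v,z):
    o,d=ray(cam,u,v); return o+d*(z-o[2])/d[2]
def proj(cam,P):
    c=calibration(cam); K=np.array([[c['fx'],0,c['cx']],[0,c['fy'],c['cy']],[0,0,1.]])
    T=np.linalg.inv(np.array(c['world_from_camera']))
    P=np.atleast_2d(P).astype(float)
    return cv2.projectPoints(P,cv2.Rodrigues(T[:3,:3])[0],T[:3,3],K,np.array([c['k1'],0,0,0.]))[0][:,0]
def save(cam,name):
    im=capture(cam); cv2.imwrite('pics/'+name,im[:,:,::-1]); return im
E
python3 - <<'E'
from h import *
np.set_printoptions(precision=1,suppress=True)
for c in('scene','top'):
    im=save(c,c+'0.png'); k=calibration(c); print(c,k['fx'],k['cx'],k['cy'],k['k1'],np.array(k['world_from_camera'])[:3].tolist())
    for n in('specimen','stage','platform_top','lever','knob','mount_a','jar','dish','loupe','ref_block'):
        for r in recognise(c,n)[:4]: print(n,np.array(r['box']),round(r['confidence'],2))
print(observe())
E
cd pics; python3 -c "
import cv2
for c in('scene','top'): cv2.imwrite(c+'0b.png',cv2.resize(cv2.imread(c+'0.png'),(800,600),interpolation=cv2.INTER_CUBIC))"
```

```text
scene 358.66148078133926 252.20041203122628 192.47424007625835 -0.002930397896326449 [[0.46852362737343306, 0.7425348457975817, -0.4786727623013468, 1009.7732092687321], [0.8833797929422051, -0.3868818542176674, 0.2645043899418046, -235.1126193321347], [0.01121392055558346, -0.5467764018805686, -0.8372035680360613, 951.6050925940405]]
specimen [209.8 212.2 224.5 225.3] 0.74
specimen [184.7 194.7 198.6 209. ] 0.55
specimen [183.2 226.1 198.5 239.4] 0.54
specimen [154.5 221.1 167.7 232.6] 0.46
platform_top [282.  188.2 310.5 220.1] 0.58
lever [263.9 164.7 320.6 237.2] 0.56
knob [268.7 164.2 318.2 236.2] 0.68
jar [158.7 275.5 187.4 305.7] 0.68
dish [320.7 132.  347.2 154.5] 0.65
loupe [359.6 177.9 375.5 195.5] 0.67
ref_block [204.6 249.8 224.4 266.9] 0.66
top 432.52152923331516 259.5520104869947 192.38214097423358 -0.07161245421054363 [[0.015252336847162807, -0.9967790322850063, 0.07873326500067526, 430.9181334442266], [-0.999883673915258, -0.015199489048903314, 0.0012705000502761465, 14.047818238990827], [-6.970241147008899e-05, -0.07874348436294995, -0.9968949086097066, 1108.634605786
[... 201 characters left out ...]

platform_top [192.3 137.8 231.6 173.2] 0.58
platform_top [308.  145.7 330.  167.8] 0.53
lever [181.8 127.2 243.2 214. ] 0.87
knob [183.3 128.9 244.1 212.8] 0.71
jar [356.7 122.2 385.7 153.4] 0.91
dish [ 90.2 208.5 123.1 245. ] 0.64
loupe [ 99.7 143.6 122.4 160.4] 0.67
ref_block [306.5 146.7 329.3 169.3] 0.82
{'time': 1.1, 'joint_positions': array([ 1.1,  0.3, -0.2,  1.1, -0. ,  1.4]), 'qd': array([ 0., -0.,  0.,  0., -0.,  0.]), 'tau': array([ -0. , -44.3,  26.3,   0. ,  -0. ,  -0. ]), 'position': array([189. , 516.5, 196.7]), 'eef_rot': array([0. , 0.2, 1. , 0. ]), 'force': array([ 0.2, -0.4, -0.2]), 'ft_torque': array([ 0., -0., -0.]), 'finger_force': 0.0, 'grip_width': 85.41233117617526}
```

View pics/scene0b.png

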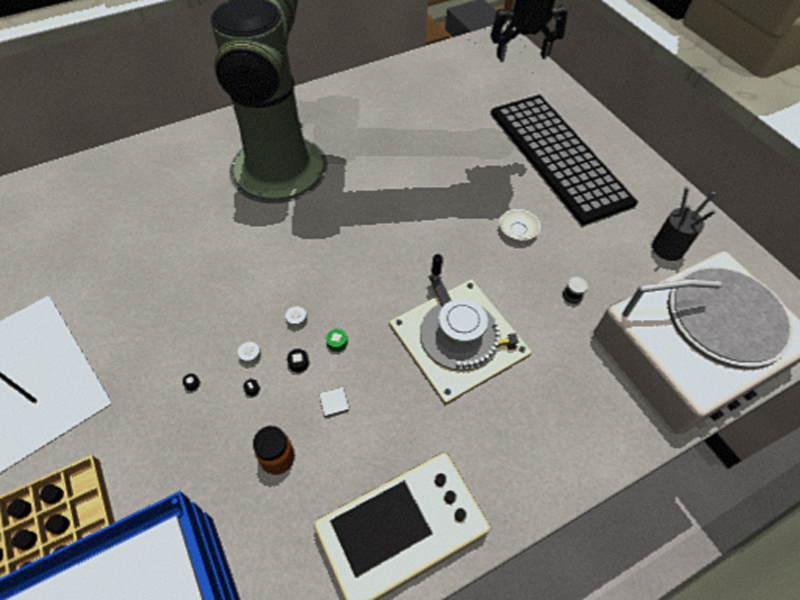

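View pics/top0b.png

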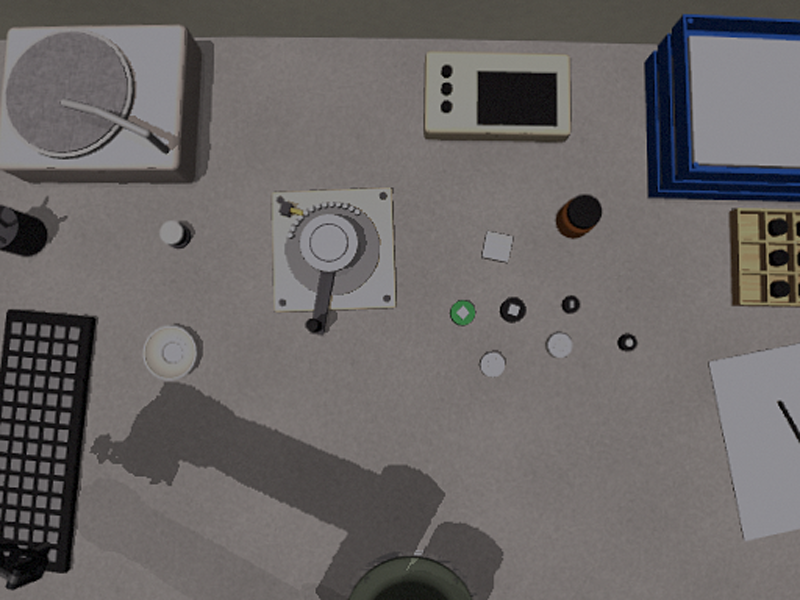

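The scene picture shows the stage at (460,335) with its knob at (437,262) and the specimen at (297,359), next to the green decoy at (337,340). In the top picture the specimen is at (512,309) of 800x600, the platform at (330,243) and the knob at (315,325). Next I'll refine these positions.

```bash
cat > m.py <<'E'
from h import *
np.set_printoptions(precision=1,suppress=True)
def comp(mask,pt):
    n,l,s,c=cv2.connectedComponentsWithStats(mask.astype(np.uint8),connectivity=4)
    i=l[int(round(pt[1])),int(round(pt[0]))]; return (l==i).astype(np.uint8),s[i],c[i]
def hullc(m):
    cs,_=cv2.findContours(m,cv2.RETR_EXTERNAL,cv2.CHAIN_APPROX_NONE); c=max(cs,key=cv2.contourArea)
    return cv2.convexHull(c)
T=cv2.imread('pics/top0.png'); S=cv2.imread('pics/scene0.png')
def tri(pt,ps):
    o1,d1=ray('top',*pt);o2,d2=ray('scene',*ps)
    t=np.linalg.lstsq(np.c_[d1,-d2],o2-o1,rcond=None)[0]
    a,b=o1+d1*t[0],o2+d2*t[1]; return (a+b)/2,np.linalg.norm(a-b)
# stage plate
g=T.min(axis=2); 
for n,p in(('plate',(180,190)),):
    for th in(125,140,150):
        m,s,c=comp(g>th,p); r=cv2.minAreaRect(hullc(m)); print(n,th,s,r,at_z('top',*r[0],14))
print('T vals',g[155,180:250:2],g[190,176:190]); 
for nm,I,b in(('t',T,(165,110,260,220)),('s',S,(245,155,345,260)),('ts',T,(280,170,380,230)),('ss',S,(150,185,240,255))):
    x0,y0,x1,y1=b; cv2.imwrite(f'/tmp/{nm}.png',cv2.resize(I[y0:y1,x0:x1],(400,300),interpolation=cv2.INTER_NEAREST))
r=lambda n:cv2.imread(f'/tmp/{n}.png')
cv2.imwrite('pics/crop.png',np.vstack([np.hstack([r('t'),r('s')]),np.hstack([r('ts'),r('ss')])]))
# specimen: metal centroid and black disc
for cam,I,p in(('top',T,(327.7,197.8)),('scene',S,(190,229.5))):
    gg=I.max(axis=2); x,y=map(round,p); w=gg[y-9:y+10,x-9:x+10]; print(cam); print(w[::2])
    for th in (60,70,80):
        m=((gg<th)).astype(np.uint8)[y-12:y+13,x-12:x+13]; k=cv2.findContours(m,0,1)[0]
        k=max(k,key=cv2.contourArea); (e,ax,_)=cv2.fitEllipse(k); e=(e[0]+x-12,e[1]+y-12); print(th,e,ax,at_z(cam,*e,20),cv2.boundingRect(k))
print(tri((212.0,155.5),(296.3,204.2)))
E
python3 m.py
```

```text
plate 125 [ 175  121   78   78 2588] ((212.53472900390625, 159.4025115966797), (75.55952453613281, 76.90467834472656), 87.79740142822266) [600.1 137.   14. ]
plate 140 [176 147  26  51 581] ((188.5, 172.0), (25.0, 50.0), 0.0) [566.8 197.7  14. ]
plate 150 [     0      0    512    384 196601] ((255.5, 191.5), (383.0, 511.0), 90.0) [519.5  25.8  14. ]
T vals [141 132 102 104 102 104 137 142 141  85 142 140 141 142 141 141 142 141
 142 141 144  82 143 142 146  53  65  62 105 104 103  96 143 142 139] [141 142 143 139 141 142 143 143 141 142 142 141 141 141]
top
[[124 121 118 120 121 126 126 124 122 125 127 126 125 122 119 123 120 123
  125]
 [124 122 128 126 125  60  45  25  18  19  23  21  37  65 128 124 127 121
  119]
 [124 126 127  30  26  20  29  30  26  23  24  24  25  25  22  61 124 126
  123]
 [126  91   0  28  26  24  24  82 157 152 123  73  59  33  19  20  46 127
  128]
 [131   0  24  26  26  25  67 156 148 147 145 148 152 116  15  21  23  63
  128]
 [101   0  24  27  24  36 128 153 149 148 147 149 150  16  19  30  27  66
  128]
 [128  58   2  26  29  27  17  22  57 121 150 147 
[... 1187 characters left out ...]
  14   4   2  64 148
  174]
 [166 168 151  80  37   0   0  12  10   6   4   7   2   2   8  67 147 174
  171]
 [168 162 170 155 105  76  34  18  17   0   8  12  30  70 130 172 167 162
  159]
 [169 166 163 167 165 151 103 107 106 100 108 132 172 170 174 173 171 171
  171]]
60 (190.22699546813965, 230.49964046478271) (12.60375690460205, 14.430959701538086) [ 510.4 -161.6   20. ] (6, 5, 14, 16)
70 (190.29411792755127, 230.5922679901123) (13.010977745056152, 14.805573463439941) [ 510.7 -161.5   20. ] (6, 5, 14, 16)
80 (190.22331428527832, 230.65802001953125) (13.082281112670898, 15.226959228515625) [ 510.9 -161.8   20. ] (6, 5, 14, 16)
(array([601.3, 133.5,  74.2]), np.float64(3.926708565782637))
```

View pics/crop.png

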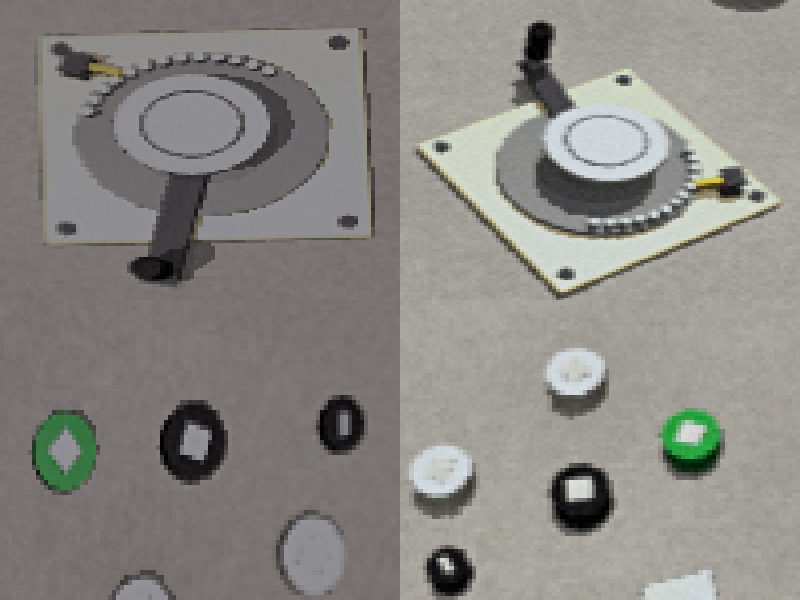

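The crops confirm the platform centre at about (210.1,155.1) in top and (296.0,204.2) in scene. The knob top is at about (200.1,207.4) in top, and the specimen is the wide black disc. Now I'll grasp it.

```bash
cat > g.py <<'E'
from m import *
T=cv2.imread('pics/top0.png').min(axis=2); S=cv2.imread('pics/scene0.png').min(axis=2)
print('plat top z75',at_z('top',210.1,155.1,75), 'scene',at_z('scene',296,204.2,75))
print('knob',at_z('top',200.1,207.4,100))
def cen(I,x,y,h,th):
    w=I[y-h:y+h+1,x-h:x+h+1].astype(float); w=np.clip(w-th,0,None); Y,X=np.mgrid[y-h:y+h+1,x-h:x+h+1]; return (w*X).sum()/w.sum(),(w*Y).sum()/w.sum()
a=cen(T,328,198,5,60); b=cen(S,189,227,4,60)
print('metal',a,b,at_z('top',*a,22),at_z('scene',*b,22),tri(a,b))
E
python3 g.py | tail -6
cat > grab.py <<'E'
from h import *
np.set_printoptions(precision=2,suppress=True)
from scipy.spatial.transform import Rotation as R
def down(yaw):  # closing axis (tool y) at world angle yaw
    y=np.array([np.cos(yaw),np.sin(yaw),0]); z=np.array([0,0,-1.]); x=np.cross(y,z)
    q=R.from_matrix(np.c_[x,y,z]).as_quat(); return np.r_[q[3],q[:3]]
E
python3 - <<'E'
from grab import *
for yaw in(0,np.pi,np.pi/2,-np.pi/2): 
    for p in([506,-159,120],[600,135,150],[475,150,120]):
        print(yaw,p,inverse_kinematics(p,down(yaw)))
E
```

```text
70 (190.29411792755127, 230.5922679901123) (13.010977745056152, 14.805573463439941) [ 510.7 -161.5   20. ] (6, 5, 14, 16)
80 (190.22331428527832, 230.65802001953125) (13.082281112670898, 15.226959228515625) [ 510.9 -161.8   20. ] (6, 5, 14, 16)
(array([601.3, 133.5,  74.2]), np.float64(3.926708565782637))
plat top z75 [601.1 136.3  75. ] scene [601.9 134.3  75. ]
knob [473.3 153.7 100. ]
metal (np.float64(328.3996899224806), np.float64(197.94201550387598)) (np.float64(189.47948831054256), np.float64(227.87384208204676)) [ 505.3 -158.4   22. ] [ 502.6 -160.4   22. ] (array([ 504.6, -159.3,   24.7]), np.float64(2.805244861043948))
0 [506, -159, 120] [-0.44  0.36 -0.36  0.86  0.    1.13]
0 [600, 135, 150] [ 0.1   0.48 -0.08  1.01  0.    1.67]
0 [475, 150, 120] [ 0.16  0.3  -0.44  0.83  0.    1.73]
3.141592653589793 [506, -159, 120] [-0.44  0.36 -0.36  0.86  0.   -2.01]
3.141592653589793 [600, 135, 150] [ 0.1   0.48 -0.08  1.01  0.   -1.47]
3.141592653589793 [475, 150, 120] [ 0.16  0.3  -0.44  0.83  0.   -1.41]
1.5707963267948966 [506, -159, 120] [-0.44  0.36 -0.36  0.86  0.   -0.44]
1.5707963267948966 [600, 135, 150] [ 0.1   0.48 -0.08  1.01  0.    0.1 ]
1.5707963267948966 [475, 150, 120] [ 0.16  0.3  -0.44  0.83  0.    0.16]
-1.5707963267948966 [506, -159, 120] [-0.44  0.36 -0.36  0.86  0.    2.7 ]
-1.5707963267948966 [600, 135, 150] [ 0.1   0.48 -0.08  1.01  0.   -3.04]
-1.5707963267948966 [475, 150, 120] [ 0.16  0.3  -0.44  0.83  0.   -2.98]
```

Run:
```python
from grab import *
q=down(0)
move_ptp([505,-158.5,130],q); move_l([505,-158.5,3],feed=100)
print(observe()['force'],observe()['position'])
gripper_close(); o=observe(); print(o['grip_width'],o['finger_force'],o['force'],o['position'])
move_l([505,-158.5,150],feed=120); wait(.2)
o=observe(); print(o['time'],o['grip_width'],o['finger_force'],o['force'])
# approach above platform
move_l([600.8,136,160],feed=200)
im=save('scene','s1.png'); save('top','t1.png'); cv2.imwrite('pics/s1c.png',cv2.resize(im[90:240,220:370,::-1],(600,600),interpolation=cv2.INTER_CUBIC))
```

```text
[-0.07 -0.37  0.16] [ 505.55 -158.76    3.58]
0.05440630485827278 0.0 [-0.   -0.09 -0.15] [ 504.97 -158.52    2.96]
7.5 0.2231418713097727 0.0 [ 0.62 -0.67  0.28]
```

View pics/s1c.png

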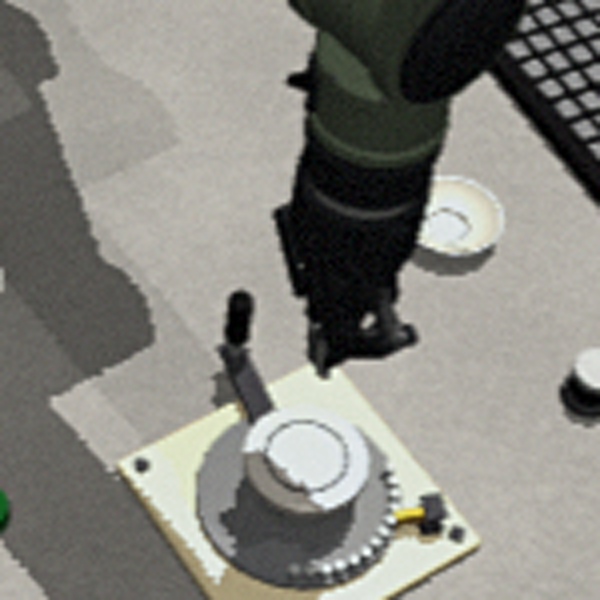

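The grip closed to 0 mm, so the specimen was missed: the picture shows empty fingers over the stage. I'll look at the specimen area.

Run:
```python
import cv2,numpy as np
T=cv2.imread('pics/t1.png');S=cv2.imread('pics/s1.png')
f=lambda I,a:cv2.resize(I[a[1]:a[3],a[0]:a[2]],(400,400),interpolation=cv2.INTER_CUBIC)
cv2.imwrite('pics/c2.png',np.hstack([f(T,(285,155,375,245)),f(S,(150,180,240,270))]))
from grab import *
o=observe(); print(o['position'],o['eef_rot'],o['joint_positions'])
p=proj('top',[[505,-158.5,22],[505-20,-158.5,22],[505+20,-158.5,22]]);print(p)
# tip projection
print(proj('scene',[o['position']]),'in crop',(proj('scene',[o['position']])-[220,90])*4)
```

```text
[600.7  135.09 160.05] [ 0.    0.71  0.71 -0.  ] [ 0.1   0.47 -0.07  1.03 -0.    1.67]
[[328.44 198.07]
 [328.41 205.99]
 [328.46 190.17]]
[[299.63 187.16]] in crop [[318.53 388.64]]
```

View pics/c2.png

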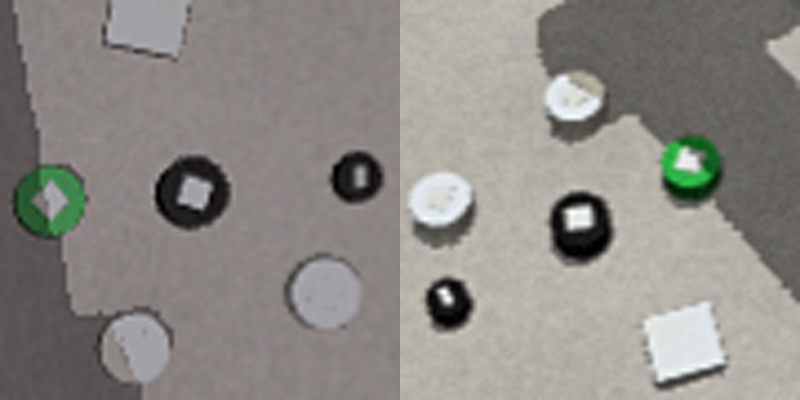

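Run:
```python
import cv2,numpy as np
from grab import *
o=observe();print(o['grip_width'],o['finger_force'])
S0=save('scene','s2.png')[:,:,::-1]; release(); wait(.3); print(observe()['grip_width'],observe()['force'])
S=save('scene','s3.png')[:,:,::-1]
f=lambda I:cv2.resize(I[135:195,275:335],(400,400),interpolation=cv2.INTER_CUBIC)
cv2.imwrite('pics/c3.png',np.hstack([f(S0),f(S)]))
```

```text
-0.3441031564023869 0.0
85.23344702632538 [-0.79  0.55  0.54]
```

View pics/c3.png

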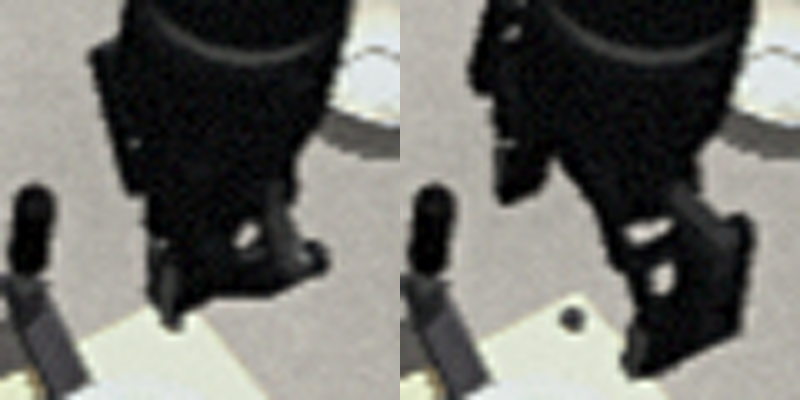

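Closing is along x as intended, but the tips appear higher than the reported TCP. I'll probe clear bench with the closed fingers to find the true tip height.

Run:
```python
from grab import *
q=down(0)
print(observe()['time'])
move_l([600.8,136,170]); gripper_close(); move_ptp([430,30,40],q); move_l([430,30,8])
z=8
while z>-16:
    move_l([430,30,z],feed=40); o=observe(); print(z,o['position'],o['force'])
    if o['force'][2]>4: break
    z-=2
move_l([430,30,40]); print(observe()['time'],observe()['position'])
```

```text
10.4833
8 [430.94  30.01   8.75] [-0.46 -0.21  0.15]
6 [430.02  29.99   6.08] [ 1.23 -0.34  0.27]
4 [429.82  29.99   3.86] [0.7  0.36 0.57]
2 [429.81  30.01   1.85] [ 1.41  0.61 -0.76]
0 [429.84  30.02  -0.13] [ 0.73 -0.37 -0.55]
-2 [429.86  30.    -2.12] [ 0.03 -0.46 -0.42]
-4 [429.87  30.01  -4.13] [-0.19  0.57  0.57]
-6 [429.87  30.02  -6.14] [ 0.63 -0.36  0.32]
-8 [429.86  30.02  -8.11] [ 0.84  0.87 -0.37]
-10 [429.86  30.02 -10.12] [-0.38 -0.36 -0.26]
-12 [429.86  30.01 -12.13] [-0.03 -0.21  0.18]
-14 [429.87  30.02 -14.13] [-0.29  0.33 -0.77]
16.325 [430.19  29.97  39.95]
```

Run:
```python
from grab import *
move_l([430,30,-13],feed=150)
z=-14.5
while z>-40:
    move_l([430,30,z],feed=60); o=observe(); print(z,o['position'],o['force'])
    if o['force'][2]>3: break
    z-=1.5
S=save('scene','s4.png')
move_l([430,30,40],feed=200); o=observe();print(o['time'],o['position'])
print(proj('scene',[[430,30,0]]))
```

```text
-14.5 [430.66  29.93 -13.91] [ 0.07 -0.42  0.37]
-16.0 [430.13  29.99 -15.82] [-0.51 -0.1   0.03]
-17.5 [429.9   30.02 -17.57] [ 1.11  0.03 -0.5 ]
-19.0 [429.91  30.   -19.1 ] [ 0.29  0.04 -0.74]
-20.5 [429.89  30.01 -20.6 ] [-0.68 -0.   -0.18]
-22.0 [429.9   29.99 -22.1 ] [ 0.02  0.18 -0.34]
-23.5 [429.91  29.98 -23.59] [-0.06  0.35  0.83]
-25.0 [429.91  30.03 -25.09] [-0.1   0.02  0.17]
-26.5 [429.92  30.   -26.58] [-0.28  0.74 -0.45]
-28.0 [429.89  30.01 -28.09] [-0.23 -0.07  0.7 ]
-29.5 [429.88  30.03 -29.6 ] [-0.03  0.04  0.45]
-31.0 [429.86  30.03 -31.11] [-0.62  0.48  0.07]
-32.5 [429.88  30.01 -32.6 ] [-0.15 -0.24  0.15]
-34.0 [429.92  29.99 -34.09] [ 0.12 -0.32 -0.34]
-35.5 [430.21  29.98 -34.59] [-2.9  -0.47 14.49]
21.15 [430.11  29.99  39.74]
[[237.12 188.48]]
```

Run:
```python
import cv2,numpy as np
from h import *
S=cv2.imread('pics/s4.png')
p=np.round(proj('scene',[[430,30,0],[430,30,-34]])).astype(int);print(p)
I=S[130:220,185:290].copy(); I=cv2.resize(I,(700,600),interpolation=cv2.INTER_CUBIC)
for a,c in zip(p,((0,0,255),(255,0,0))): cv2.circle(I,tuple(int(v) for v in ((a-[185,130])*6.667)),4,c,-1)
cv2.imwrite('pics/c4.png',I)
```

```text
[[237 188]
 [237 194]]
```

View pics/c4.png

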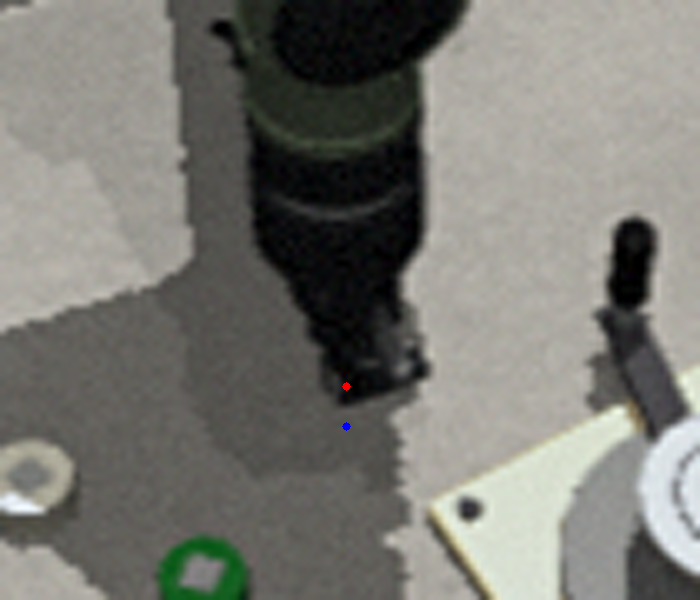

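The bench contact came at a reported z of about -34, so the real tips are about 34 mm behind the reported TCP. There may be a lateral shift as well: the tip shows at about (365,392) in the crop against the predicted (346,386). I'll hover open fingers over the specimen and compare directly.

Run:
```python
from grab import *
q=down(0)
release(); move_ptp([505,-158.5,30],q); move_l([505,-158.5,-22],feed=120); wait(.2)
o=observe();print(o['time'],o['position'],o['force'])
S=save('scene','s5.png')[:,:,::-1]; T=save('top','t5.png')[:,:,::-1]
f=lambda I,a:cv2.resize(I[a[1]:a[3],a[0]:a[2]],(400,400),interpolation=cv2.INTER_CUBIC)
cv2.imwrite('pics/c5.png',np.hstack([f(S,(155,190,225,260)),f(T,(285,155,375,245))]))
```

```text
23.5417 [ 505.78 -158.71  -21.1 ] [-0.28 -0.2  -0.83]
```

View pics/c5.png

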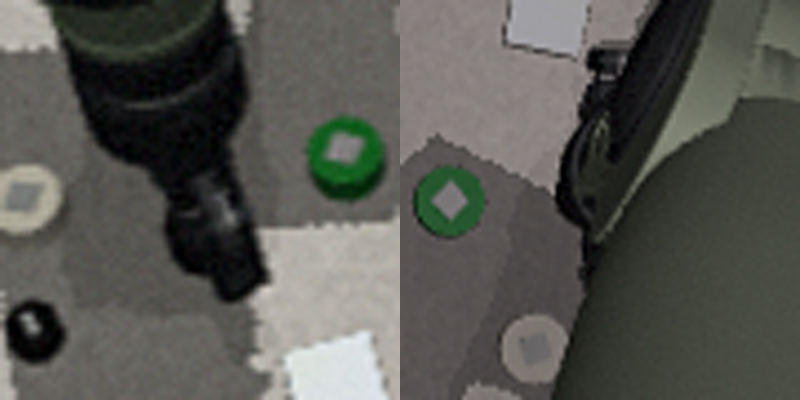

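Run:
```python
from grab import *
for z in(12,25): 
    print(z,proj('scene',[[548.5,-158.7,z],[562,-158.7,z]]), at_z('scene',197.4,240.8,z))
print(proj('scene',[[505.5,-158.7,22]]))
for z in(25,50,90): print(at_z('top',331.1,168.5,z), at_z('top',327.3,168.5,z))
```

```text
12 [[196.66 241.92]
 [198.53 245.75]] [ 546.24 -155.44   12.  ]
25 [[196.12 239.94]
 [198.   243.8 ]] [ 552.66 -156.54   25.  ]
[[190.4  228.44]]
[ 579.86 -164.62   25.  ] [ 579.7  -154.98   25.  ]
[ 576.42 -160.5    50.  ] [ 576.27 -151.08   50.  ]
[ 570.92 -153.91   90.  ] [ 570.77 -144.84   90.  ]
```

Laterally the fingers are where commanded, within about 2 mm, so only the tool length is off. I'll grasp with a 34 mm z correction.

```bash
cat >> grab.py <<'E'
DZ=-34.2   # reported TCP z = true shut-tip z + DZ
E
python3 - <<'E'
from grab import *
move_l([505,-158.5,DZ+1.2],feed=60); print(observe()['force'])
gripper_close(); o=observe(); print(o['grip_width'],o['finger_force'],o['force'],o['position'])
move_l([505,-158.5,DZ+130],feed=130); wait(.2)
o=observe(); print(o['time'],o['grip_width'],o['finger_force'],o['force'])
E
```

```text
[ 0.08 -0.38  0.6 ]
38.272301476216455 60.145660042762756 [-0.5  -0.02  4.97] [ 505.43 -158.68  -32.48]
25.8167 38.03665995821843 60.128220319747925 [ 0.18 -0.27 -0.18]
```

Run:
```python
from grab import *
X,Y=600.8,136.2
move_l([X,Y,DZ+130],feed=230); move_l([X,Y,83-32.5],feed=100); wait(.15)
b=observe()['force'][2]; z=83
while z>64:
    move_l([X,Y,z-32.5],feed=40); o=observe(); f=o['force'][2]-b
    if f>2.5: break
    z-=1
print(z,f,o['position'],o['time'])
release(); wait(.1); move_l([X,Y,z-32.5+70],feed=150)
print(observe()['grip_width'],observe()['time'])
# clear view: go towards knob approach side, high
move_ptp([430,153,200],down(np.pi/2)) 
S=save('scene','s6.png')[:,:,::-1]; T=save('top','t6.png')[:,:,::-1]; print(observe()['time'])
f=lambda I,a:cv2.resize(I[a[1]:a[3],a[0]:a[2]],(400,400),interpolation=cv2.INTER_CUBIC)
cv2.imwrite('pics/c6.png',np.hstack([f(S,(265,160,325,220)),f(T,(180,120,250,190))]))
```

```text
76 3.494016693197012 [600.97 136.24  43.88] 30.0667
85.37974993841696 31.3083
32.75
```

View pics/c6.png

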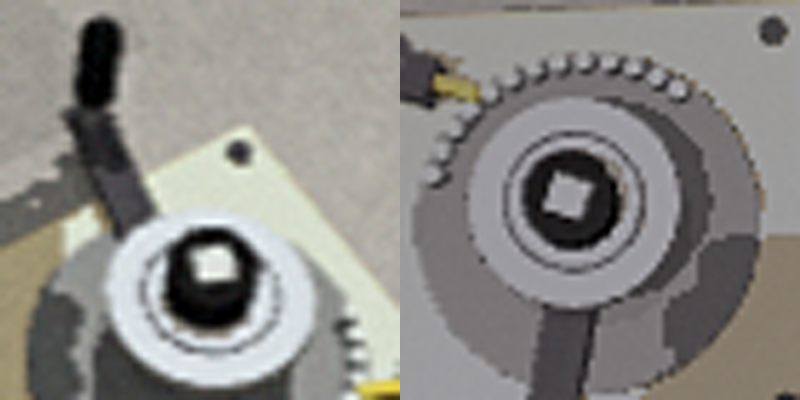

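The specimen stands upright and centred: in the top crop the disc is at (572,199) and the platform ring at (574,202), which parallax explains. Now the knob.

```bash
cat >> grab.py <<'E'
AX=np.array([600.9,136.2]); PH0=np.arctan2(17.5,-127.6); RK=130.; ZK=60+DZ
def pose(a,z=ZK):
    p=PH0+a; return [AX[0]+RK*np.cos(p),AX[1]+RK*np.sin(p),z], down(p+np.pi/2-np.pi)
def tf(o,a):
    p=PH0+a; t=np.array([-np.sin(p),np.cos(p)]); r=np.array([np.cos(p),np.sin(p)]); return o['force'][:2]@t,o['force'][:2]@r
E
python3 - <<'E'
from grab import *
move_ptp(*pose(0,DZ+150)); move_l(pose(0)[0],feed=100); wait(.1); print(observe()['force'])
gripper_close(); wait(.2); o=observe(); print(o['grip_width'],o['finger_force'],o['force'],tf(o,0),o['position'],pose(0)[0],o['time'])
E
```

```text
[-0.26 -0.43  0.72]
18.60220832126662 58.53225767612457 [-1.03  5.72  5.78] (np.float64(-5.531228817039281), np.float64(1.7955341690697435)) [472.21 154.65  26.05] [np.float64(472.1056290049676), np.float64(153.86380479947545), 25.799999999999997] 35.1917
```

Run:
```python
from grab import *
for a in(-.008,-.016,-.024):
    move_l(*pose(a),feed=20); wait(.1); o=observe(); print(a,tf(o,a),o['force'][2],o['position'],o['time'])
    if tf(o,a)[0]>-1: break
```

```text
-0.008 (np.float64(-3.3632753247193716), np.float64(2.11029918666692)) 5.291588570537723 [472.25 155.07  26.03] 35.5417
-0.016 (np.float64(-1.5308018694114494), np.float64(2.974480556631955)) 6.184894402427364 [472.23 155.56  25.99] 35.8917
-0.024 (np.float64(0.2584137389098498), np.float64(2.045700040103821)) 6.024099487602212 [472.3  156.03  25.99] 36.2417
```

```bash
cat >> grab.py <<'E'
def act(o): 
    d=o['position'][:2]-AX; return (np.arctan2(d[1],d[0])-PH0+np.pi)%(2*np.pi)-np.pi
def go(a):
    move_l(*pose(a),feed=30); wait(.05); o=observe(); t,r=tf(o,a)
    print(f"{a:.3f} clicks={(a+.022)/.16:.2f} act={(act(o)+.018)/.16:.2f} tan={t:.1f} rad={r:.1f} fz={o['force'][2]:.1f} w={o['grip_width']:.1f} t={o['time']:.1f}")
    return o
E
python3 - <<'E'
from grab import *
for i in range(1,13): go(-.022+.16*i/6)
E
```

```text
0.005 clicks=0.17 act=0.09 tan=-5.0 rad=2.9 fz=4.8 w=18.5 t=36.6
0.031 clicks=0.33 act=0.27 tan=-5.0 rad=2.6 fz=5.3 w=18.6 t=36.9
0.058 clicks=0.50 act=0.49 tan=-2.0 rad=2.0 fz=5.6 w=18.4 t=37.2
0.085 clicks=0.67 act=0.69 tan=1.0 rad=1.5 fz=5.9 w=18.6 t=37.5
0.111 clicks=0.83 act=0.86 tan=0.6 rad=1.8 fz=5.9 w=18.7 t=37.8
0.138 clicks=1.00 act=1.02 tan=0.5 rad=2.9 fz=7.3 w=18.4 t=38.1
0.165 clicks=1.17 act=1.10 tan=-5.4 rad=2.1 fz=6.6 w=18.9 t=38.5
0.191 clicks=1.33 act=1.30 tan=-3.0 rad=2.0 fz=5.9 w=18.9 t=38.8
0.218 clicks=1.50 act=1.52 tan=1.0 rad=1.8 fz=5.7 w=18.6 t=39.1
0.245 clicks=1.67 act=1.71 tan=1.0 rad=1.6 fz=5.8 w=18.8 t=39.4
0.271 clicks=1.83 act=1.88 tan=1.6 rad=2.0 fz=6.7 w=18.7 t=39.7
0.298 clicks=2.00 act=2.03 tan=0.4 rad=1.6 fz=4.9 w=18.6 t=40.0
```

Run:
```python
from grab import *
for c in (2.17,2.33,2.5,2.67,2.83,3.0,3.17,3.33,3.5,3.67,3.83,3.95): go(-.022+.16*c)
wait(.4); o=observe(); print(tf(o,.61),(act(o)+.018)/.16)
S=save('scene','s7.png')[:,:,::-1]; T=save('top','t7.png')[:,:,::-1]
f=lambda I,a:cv2.resize(I[a[1]:a[3],a[0]:a[2]],(400,400),interpolation=cv2.INTER_CUBIC)
cv2.imwrite('pics/c7.png',np.hstack([f(S,(230,140,340,250)),f(T,(165,110,265,210))]))
```

```text
0.325 clicks=2.17 act=2.11 tan=-6.5 rad=1.2 fz=6.9 w=18.5 t=40.4
0.351 clicks=2.33 act=2.29 tan=-3.4 rad=1.8 fz=6.1 w=18.7 t=40.7
0.378 clicks=2.50 act=2.51 tan=-1.3 rad=1.5 fz=6.1 w=18.6 t=41.0
0.405 clicks=2.67 act=2.71 tan=0.8 rad=0.9 fz=5.5 w=18.6 t=41.3
0.431 clicks=2.83 act=2.86 tan=0.3 rad=0.9 fz=5.4 w=18.6 t=41.6
0.458 clicks=3.00 act=3.04 tan=1.4 rad=2.3 fz=5.6 w=18.4 t=41.9
0.485 clicks=3.17 act=3.12 tan=-4.9 rad=1.0 fz=7.4 w=18.6 t=42.2
0.511 clicks=3.33 act=3.29 tan=-3.5 rad=1.2 fz=7.0 w=18.5 t=42.6
0.538 clicks=3.50 act=3.50 tan=-1.2 rad=0.8 fz=5.5 w=19.0 t=42.9
0.565 clicks=3.67 act=3.70 tan=1.1 rad=1.7 fz=4.4 w=18.6 t=43.2
0.591 clicks=3.83 act=3.90 tan=5.4 rad=2.8 fz=4.7 w=18.9 t=43.5
0.610 clicks=3.95 act=4.00 tan=4.3 rad=3.0 fz=5.6 w=18.7 t=43.8
(np.float64(4.323467710326124), np.float64(2.835563280534981)) 3.995687773820973
```

View pics/c7.png

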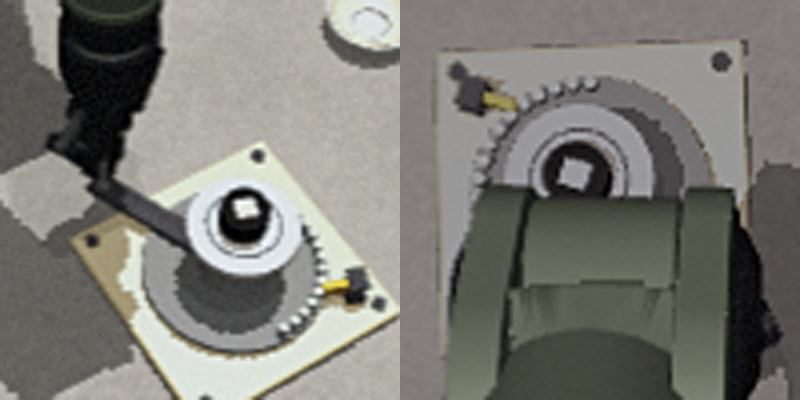

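Run:
```python
from grab import *
for c in (4.0,4.04): 
    o=go(-.022+.16*c)
    if tf(o,.62)[0]<1: break
wait(.5); o=observe(); print(tf(o,.62),(act(o)+.018)/.16,o['finger_force'],o['time'])
```

```text
0.618 clicks=4.00 act=4.03 tan=1.8 rad=2.2 fz=5.7 w=18.4 t=44.6
0.624 clicks=4.04 act=4.05 tan=0.6 rad=2.1 fz=6.5 w=18.5 t=44.9
(np.float64(2.0683492586804753), np.float64(2.7558276237339503)) 4.053279926362969 59.41257119178772 45.4
```

Four click signatures have been felt, the tangential force is near zero at 4.05 clicks, and the knob is still gripped.

```bash
python3 -c "
from bench import *
print(job_done())"
```

```text
the job is handed in; nothing more can be done
None
```

The job is handed in at about 45 s of the 64 s allowed: the widest mount stands centred on the platform, metal face up, and the lever is four clicks counter-clockwise with the knob still held; a first grasp closed on nothing because the fingertips sit 34 mm short of the reported tool point, which I found by touching clear bench and corrected for.

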